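Close the gift box and hold it in the corner stop

TASK

Put the loose lid properly on the packed wooden gift box, then bring the closed box, standing upright on the table, into the corner of the metal corner stop, long side along the long fence and end against the short fence, so that it sits flush against both. Finish while still holding it there: keep the robot pressing the box firmly against both fences at once and do not let go. Keep the box upright all the way and leave the two loose jars and the tape roll alone.

Things in the scene. Friction and masses are not known exactly. Their poses are not given: they have to be found in the camera images.
- box: Open plywood gift box, 64 (x) x 110 (y) x 75 mm high, walls 6 mm, mouth 52 x 98 mm, two jars wedged inside (tops 14 mm below the rim). Loose, 0.35 to 0.65 kg. Origin: centre of its underside; y along its length, z up. Same either way round. Waxed underside slides easily (friction about 0.25). Can be gripped from above across its 64 mm width, higher up than the fences.
- lid: Loose lid, 80 g, right way up on the table. From below: plug 47 (x) x 93 (y) x 6 mm that drops into the box's mouth, plate 59 x 105 x 6 mm that rests on the rim, centred grip bar 16 (x) x 50 (y) x 26 mm high, its top 38 mm above the origin. Origin: centre of the plug's underside; y along its length. Fits either way round; seated, its origin is 69 mm above the box's.
- stop: Aluminium corner stop fixed to the table: L of two fences 25 mm high, 22 mm thick. Origin: inner corner at table level. Long fence (far side): inner face is the plane x = 0, 120 mm towards -y. Short fence: inner face is y = 0, 80 mm towards -x. Smooth (friction about 0.25). 27 mm high post outside the corner. The box belongs at x = -32, y = -55 mm (its origin), its y parallel to the stop's y.
- fence_long: The long fence, part of the corner stop; same origin and axes as the stop.
- fence_short: The short fence, part of the corner stop; same origin and axes as the stop.
- big_jar: Bystander: amber glass jar with brass cap, 68 mm across, 95 mm high. Origin: centre of its underside.
- small_jar: Bystander: amber glass jar with brass cap, 46 mm across, 60 mm high. Origin: centre of its underside.
- tape_roll: Bystander: cardboard-brown tape roll lying flat, 84 mm across, 24 mm high. Origin: centre of its underside.
Mind the look-alikes: they are no part of the job. What is shaped like the lid but pink or purple is not meant. There is more than one size of the stop; the job needs the smaller.

How it is judged (in metres and radians):
On the way, in this order (a step that is already met when the one before it is completed fails the run):
1. the lid is seated on the box (z of lid in the frame of box between 0.066 and 0.0715 m and x of lid in the frame of box between -0.005 and 0.005 m and y of lid in the frame of box between -0.005 and 0.005 m and angle between the z axis of lid and the z axis of box, either way round below 0.06 rad and angle between the y axis of lid and the y axis of box, either way round below 0.15 rad), for 0.3 s.
2. the closed box is pressed flush against both fences (all of step 1 and x of box in the frame of stop between -0.0345 and -0.028 m and y of box in the frame of stop between -0.0575 and -0.051 m and height (world z) of box below 0.004 m and angle between box's own z axis and vertical below 0.05 rad and angle between the y axis of box and the y axis of stop, either way round below 0.04 rad and contact force between box and fence_long above 1.5 N and contact force between box and fence_short above 1.5 N and (contact force between the fingers and box above 1 N or contact force between the fingers and lid above 1 N)), for 0.5 s.
At the end, for the whole second after the job is handed in: Lid seated (within 5 mm of centre, 2.5 mm of its height, level); box on the table within 2.5 mm of home at each fence, aligned within 0.04 rad, at rest, pushing each fence with over 1.5 N, while the fingers press on the box or lid with over 1 N (all of step 2 and linear speed of box below 0.01 m/s); the arm keeps its last pose, push and grip.
It fails at once if the box is tipped over or far out of upright (angle between box's own z axis and vertical above 0.4 rad).
It fails at once if big jar is disturbed (distance of big_jar from where it was at the start of the episode above 0.03 m).
It fails at once if small jar is disturbed (distance of small_jar from where it was at the start of the episode above 0.03 m).
It fails at once if tape roll is disturbed (distance of tape_roll from where it was at the start of the episode above 0.03 m).
It also fails if it takes over 72 s, if anything falls off the work surface, if the arm or the gripper's body presses on something with over 40 N, if the wrist force passes 120 N, or if a joint passes its speed limit or range.

ROBOT

A 7-joint arm with a two-finger parallel gripper is mounted at the origin on the work surface. World frame = base frame: x ahead of the robot, y to its left, z up, the work surface at z = 0. Lengths are in mm, angles in rad, forces in N, time in s.
With the tool pointing down it reaches from about 400 to 875 mm from the base axis. Payload 4.4 kg.
Tool frame: the origin (TCP) lies at the very end of the fingers, on their centre line; the grasp point (between the pads) lies 19 mm behind it; z points along the fingers, x is the direction in which the jaws open and shut, and the axes are right-handed (so a half turn about z gives the same grasp; the last joint's range is limited). The gripper opens to 85 mm and grips with 20 to 120 N. Pads are 22 mm wide; open, the fingers measure 114 mm over their backs; the gripper's body (76 mm by 85 mm) begins 54 mm behind the grasp point. The pads swing forward as they close: fully open they stand 13 mm farther back than shut.
Start: joints at [1.157, 0.628, 0.038, 1.517, -0.027, 0.996, -0.02], TCP at [221.568, -611.086, 231.313] pointing down, gripper open.
Joint ranges: [-3.06, 3.06], [-0.37, 2.12], [-1.25, 1.32], [0.18, 2.47], [-1.1, 4.24], [0.23, 1.98], [-2.94, 2.94]. Speed limits (rad/s): [2.57, 2.57, 3.14, 3.14, 3.14, 3.14, 3.14].

INTERFACE

Orientations are given as [roll, pitch, yaw] about the fixed x, y, z axes, in that order (R = Rz(yaw) Ry(pitch) Rx(roll)).
In Python, from cell import ctrl, get_image, job, models gives the robot as it stands.
- The arm moves only by the tool move_arm, never from a script. Its argument "moves" is a list that holds one entry, the list of rows, each a list of 6 numbers: the shift along the tool's x, y, z in m, then the turn, a rotation vector about the tool's x, y, z in rad. A call has 1 to 20 rows; each row is the pose to reach, as a shift and turn from the pose commanded when the call began, along the tool's axes at that moment; what a row does not reach only later rows make up. A row lasts 1/8 s, in which the tool goes at most 62.5 mm and 10.7 degrees, less where a joint would pass 70% of its speed; a pose out of reach is approached as far as the arm can. A call with a gripper value outside its range is refused whole. "jaw" is the opening, from 0 (shut) to 1 (fully open), set as the call begins (left out, the last holds). The fingers move at their own pace and stop on an object; the grip force is fixed at half the most. Time passes only in rows, so rows that repeat a pose let the fingers close. It gives the time, the measured TCP pose, the force and the opening at its end, in the units of the state.
- ctrl.read_state(): the state, without advancing time (a new reading comes with each control period).
- get_image(name): name is "scene" or "top"; returns a dict with "color" (480x640x3 uint8, blue, green, red), "fov_y" (degrees; the focal length in pixels is half the picture's height over the tangent of half this angle, whatever the lens; pixels are square), "cx", "cy" (the principal point, pixels), "k1" (the pictures are not rectified: a ray, as slopes to the right and down, at radius r is drawn at 1 + k1 r^2 times it, then the intrinsics apply), "origin" and "orientation" of the camera in the world. Camera axes: x right, y up, looking along -z (the intrinsics and any distortion apply to the point x, -y, -z); pixel columns grow to the right and rows downward; lengths in mm; the calibration is good to about 2 mm. A picture is of the moment at which its call begins. There is no depth.
- job.finish_job(): hands the job in, once; it reports no verdict.
Trained networks look in the newest picture that a camera, given by its name, has taken for a name from the list of things; names that differ only in an ending like _2 or _b are one class to them, and where a whole thing is asked for, a point or a joint stands for the part that bears it (a point fixed in the world has none). Each returns a list of dicts, best first, with "score" (0 to 1); they miss things now and then, are a little off and sometimes report something else, mostly with a low value. They report only what shows in the picture. A call takes as long as a camera call. They do not tell look-alikes from the thing itself.
- models.cut_out(camera, thing): "pixels" (480x640 bool, what is visible of it) and "uv" ([column, row] in pixels, amid what is visible of it).
- models.place_of(camera, thing): "uv" ([column, row] in pixels: a listed point, or the origin of a listed thing).
The state is a dict: "clock": time; "qpos": joint angles; "qd": joint speeds; "tau": joint torques, N m; "eef_pos": TCP position; "tool_rot": TCP orientation; "force": force on the tool from outside, world axes, zero at the start; "torque": the same for the moment, N m; "width": finger opening in mm.
Only numpy, scipy, OpenCV 4.12 (cv2) and the standard library are available. Lean on these libraries where they do the work, as an engineer would, in place of code of your own. Each camera call takes 0.05 s, during which the arm holds its last target.

## Working session

There is one attempt and no reset: what is moved stays moved. The work goes in short steps, Python scripts to look and compute and a tool call to move; the robot and the scene stay as the last step left them, time stands still between calls to the robot, and variables do not carry over. Pictures are saved under pics/ and viewed, and the job is handed in when it is done.

Besides the shell and the picture viewer there is one more tool, called after "Call:" as a command line: name --argument value ..., lists and objects as JSON in quotes. move_arm: Moves the arm, as the interface text tells. Its arguments: {"type":"object","properties":{"moves":{"type":"array","items":{"type":"array","items":{"type":"array","items":{"type":"number"}}}},"jaw":{"type":"number"}},"required":["moves"]}

```bash
ls; mkdir -p pics; python3 - <<'E'
from cell import ctrl,get_image,job,models
import cv2
for n in("scene","top"):
    d=get_image(n); cv2.imwrite(f"pics/{n}0.png",d["color"]); print(n,{k:v for k,v in d.items() if k!="color"})
print(ctrl.read_state())
for n in("scene","top"):
    for t in("box","lid","stop","fence_long","fence_short","big_jar","small_jar","tape_roll"):
        print(n,t,[([round(float(x),1) for x in r["uv"]],round(float(r["score"]),2)) for r in models.place_of(n,t)][:5])
E
```

```text
pics
scene {'fov_y': 53.67845622055496, 'cx': 329.0310274729163, 'cy': 239.65858124615147, 'k1': 0.033221721144007475, 'origin': array([1097.77751473, -853.19859359,  724.23239008]), 'orientation': array([0.98326919, 0.01279552, 0.55085279])}
top {'fov_y': 57.69164712463529, 'cx': 315.8883465836789, 'cy': 237.60507649419526, 'k1': -0.050449849624286315, 'origin': array([ 496.46772586,   61.15786762, 1081.46518037]), 'orientation': array([ 0.0484178 ,  0.00524454, -1.54052137])}
{'clock': 0.1, 'qpos': array([ 1.15721953,  0.62923572,  0.03844767,  1.51828217, -0.02702058,
        0.99629887, -0.02002049]), 'qd': array([-0.00055984, -0.00199129,  0.00061086, -0.00385621,  0.00129664,
       -0.00037769, -0.0001029 ]), 'tau': array([ 4.25656573e-03, -5.64531648e+01,  1.23048875e+00, -1.93972671e+01,
        1.11007490e-02,  5.48539989e-03,  4.88916342e-06]), 'eef_pos': array([ 221.36519818, -610.54224018,  230.48817251]), 'tool_rot': array([ 3.14159159e+00,  1.70637006e-03, -1.22305390e+00]), 'force': array([-0.3699289 ,  0.38097192,  0.5470332 ]), 'torque': array([-0.00236078,  0.01640
[... 336 characters left out ...]
]
scene fence_short [([455.9, 201.4], 0.64), ([398.3, 231.7], 0.58), ([371.7, 191.9], 0.41)]
scene big_jar [([375.5, 191.5], 0.91)]
scene small_jar [([360.9, 308.8], 0.91), ([400.2, 231.5], 0.68)]
scene tape_roll [([313.8, 203.9], 0.65), ([271.2, 273.6], 0.63)]
top box [([395.9, 269.0], 0.89), ([187.9, 259.2], 0.63)]
top lid [([481.0, 200.5], 0.82), ([459.8, 254.3], 0.73), ([470.7, 311.3], 0.66)]
top stop [([259.0, 187.3], 0.9), ([166.3, 157.3], 0.82)]
top fence_long [([261.7, 188.1], 0.83), ([163.0, 155.1], 0.62)]
top fence_short [([165.9, 157.2], 0.89), ([263.6, 190.7], 0.85)]
top big_jar [([188.0, 258.5], 0.87)]
top small_jar [([401.0, 168.5], 0.64)]
top tape_roll [([255.0, 306.9], 0.94)]
```

View pics/scene0.png

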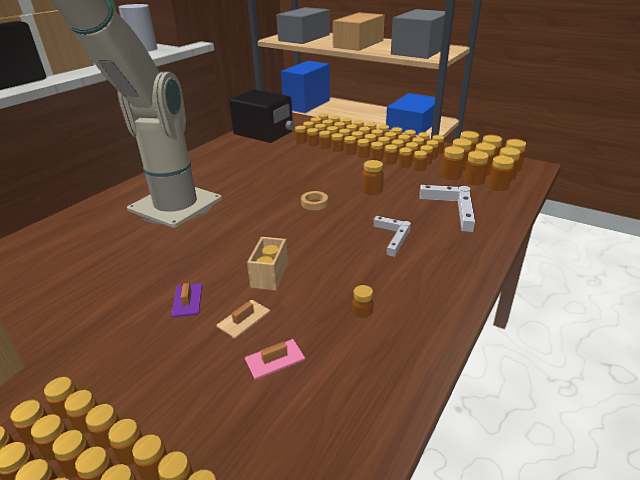

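View pics/top0.png

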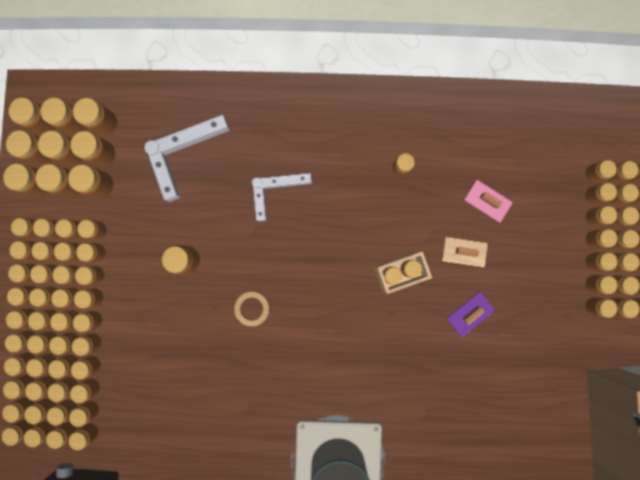

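The natural lid is at about (465,252) in the top view, the box at (404,272) and the small stop's inner corner near (262,188). The pink and purple lids and the larger stop at (165,157) are the look-alikes. Next I'll zoom in.

```bash
cat > h.py <<'E'
import numpy as np, cv2
from scipy.spatial.transform import Rotation as R
def cam(d):
    f=240/np.tan(np.radians(d["fov_y"])/2); return f,d["cx"],d["cy"],d["k1"],np.array(d["origin"]),R.from_euler("xyz",d["orientation"]).as_matrix()
def proj(c,P):
    f,cx,cy,k,o,M=c; p=(np.atleast_2d(P)-o)@M; s=np.c_[p[:,0],-p[:,1]]/-p[:,2:]
    r2=(s**2).sum(1,keepdims=True); return s*(1+k*r2)*f+[cx,cy]
def unproj(c,uv,z):
    f,cx,cy,k,o,M=c; d=(np.atleast_2d(uv)-[cx,cy])/f; s=d.copy()
    for _ in range(20): s=d/(1+k*(s**2).sum(1,keepdims=True))
    r=np.c_[s[:,0],-s[:,1],-np.ones(len(s))]@M.T
    return o+r*((z-o[2])/r[:,2:])
E
python3 - <<'E'
import cv2,numpy as np
from h import *
from cell import get_image,models
d=get_image("top");c=cam(d);im=d["color"]
ims=get_image("scene");cs=cam(ims)
def crop(im,x,y,w,h,s,n): cv2.imwrite(n,cv2.resize(im[y:y+h,x:x+w],None,fx=s,fy=s,interpolation=cv2.INTER_CUBIC))
crop(im,370,225,130,90,6,"pics/t_boxlid.png"); crop(im,240,160,90,70,8,"pics/t_stop.png")
crop(ims["color"],205,225,100,120,5,"pics/s_boxlid.png"); crop(ims["color"],360,205,60,55,10,"pics/s_stop.png")
for n,cc in(("top",c),("scene",cs)):
  for t in("box","lid","stop","fence_long","fence_short"):
    for r in models.cut_out(n,t):
        m=r["pixels"].astype(np.uint8); 
        rect=cv2.minAreaRect(cv2.findNonZero(m)); print(n,t,round(float(r["score"]),2),m.sum(),np.round(rect[0],1),np.round(rect[1],1),round(rect[2],1))
for t,z in(("big_jar",0),("small_jar",0),("tape_roll",0),("box",0),("lid",0),("stop",0)):
  for n,cc in(("top",c),("scene",cs)):
    for r in models.place_of(n,t): print(t,n,round(float(r["score"]),2),np.round(unproj(cc,r["uv"],z)[0,:2]))
E
```

```text
top box 0.81 1507 [402.5 272.2] [30.2 51.9] 71.0
top lid 0.92 973 [488.  200.5] [43.4 23.8] 32.0
top lid 0.88 1027 [470.2 314.1] [24.7 42.8] 50.2
top lid 0.71 1012 [464.5 251.7] [42.4 24.2] 8.5
top stop 0.95 2148 [194.  157.9] [62.5 85.9] 70.0
top stop 0.8 998 [282.1 197.3] [44.5 58.4] 85.8
top fence_long 0.86 1251 [191.6 134.9] [18.4 74.3] 68.2
top fence_long 0.61 511 [285.1 180.4] [10.5 49.9] 84.4
top fence_long 0.38 1022 [464.6 251.5] [42.7 24.5] 9.5
top fence_long 0.24 1502 [402.  272.2] [29.8 51.9] 71.0
top fence_short 0.59 739 [164.4 176.6] [48.7 16.1] 71.6
top fence_short 0.52 333 [259.5 203. ] [32. 11.] 90.0
scene box 0.58 1748 [266.9 262.8] [40.2 51.7] 4.4
scene lid 0.97 1268 [274.1 358.2] [25.5 55.1] 67.4
scene lid 0.86 981 [242.7 317.8] [22.6 50. ] 53.6
scene lid 0.69 833 [186.5 300. ] [34. 29.] 90.0
scene stop 0.84 738 [390.2 236.7] [37.8 38.2] 9.1
scene stop 0.61 1159 [447. 208.] [46. 54.] 90.0
scene fence_long 0.78 305 [397.3 240.4] [10.3 32.8] 28.1
scene fence_long 0.67 530 [465.6 210.4] [42. 14.] 81.5
scene fence_short 0.75 515 [438.9 192.5] [38.1 14.3] 2.9
scene fence_short 0.51 254 [387.3 223.3] [26.7 10.5] 10.6
big_jar top 0.89 [484. 390.]
big_jar scene 0.9 [503. 387.]
small_jar top 0.86 [ 728. -144.]
small_jar scene 0.88 [ 737. -135.]
small_jar scene 0.57 [676. 195.]
tape_roll scene 0.75 [382. 205.]
box scene 0.85 [ 475. -139.]
lid top 0.89 [ 372. -317.]
lid top 0.81 [ 652. -351.]
lid top 0.68 [ 529. -295.]
lid scene 0.84 [ 662. -359.]
lid scene 0.79 [ 530. -305.]
lid scene 0.68 [ 371. -312.]
stop top 0.93 [744. 456.]
stop top 0.86 [667. 213.]
stop scene 0.96 [733. 470.]
stop scene 0.92 [675. 189.]
```

```bash
ls pics
```

```text
s_boxlid.png
s_stop.png
scene0.png
t_boxlid.png
t_stop.png
top0.png
```

View pics/t_boxlid.png

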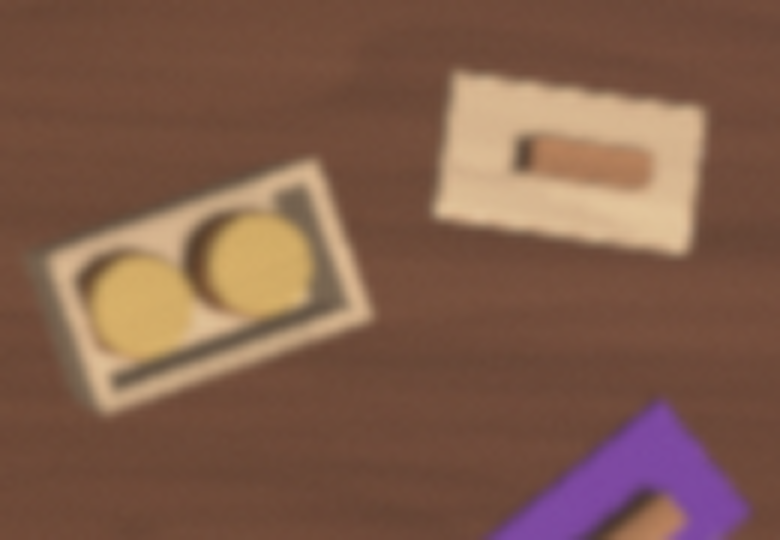

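View pics/t_stop.png

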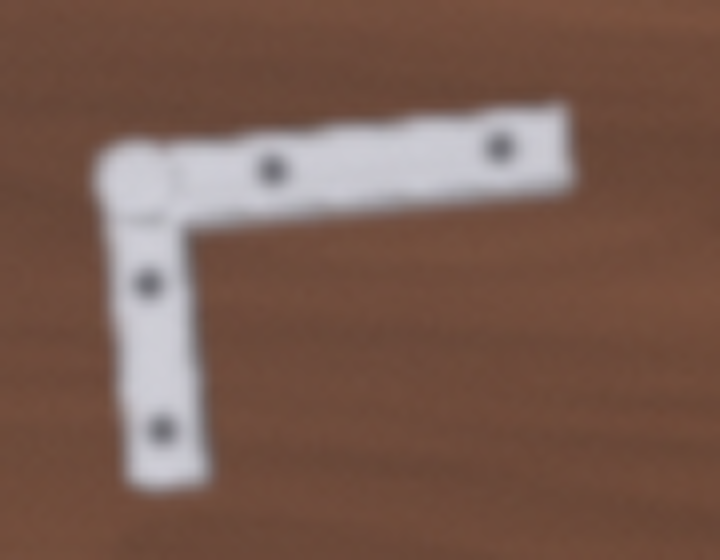

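View pics/s_boxlid.png

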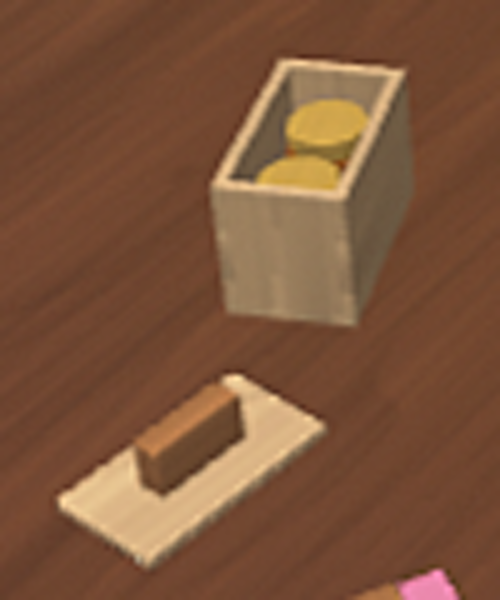

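View pics/s_stop.png

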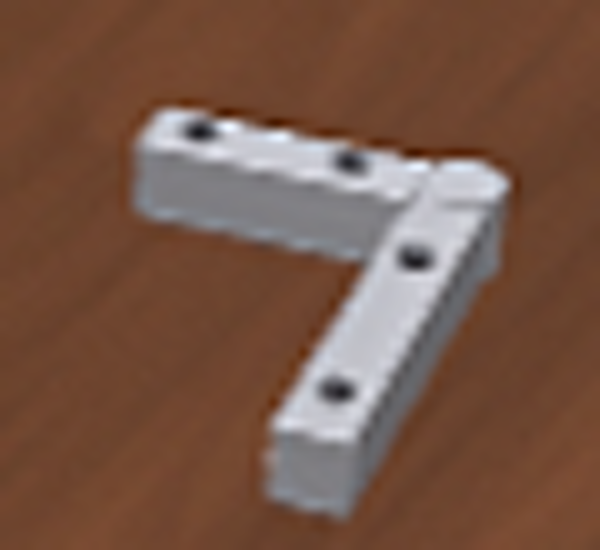

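```bash
cat > fit.py <<'E'
from h import *
from scipy.optimize import least_squares
def fit(obs,x0):
    # obs: list (cam,[(local xyz)],[uv])
    def res(p):
        c,s=np.cos(p[2]),np.sin(p[2]); M=np.array([[c,-s,0],[s,c,0],[0,0,1]]); o=[]
        for C,L,uv in obs: o.append((proj(C,np.array(L)@M.T+[p[0],p[1],0])-uv).ravel())
        return np.concatenate(o)
    r=least_squares(res,x0,loss="soft_l1"); return r.x,res(r.x)
def cr(p,x,y,s): return (np.array(p)+.5)/s-.5+[x,y]
E
python3 - <<'E'
from fit import *
from cell import get_image
T=cam(get_image("top"));S=cam(get_image("scene"))
def run(n,a,b,x0):
    for nm,o in(("top",[a]),("scene",[b]),("both",[a,b])):
        p,r=fit(o,x0); print(n,nm,np.round(p,3),np.round(np.abs(r).max(),2),np.round(np.sqrt((r**2).mean()),2))
k=25
run("stop",(T,[(0,0,k),(0,-120,k),(22,-120,k),(-80,0,k),(-80,22,k)],cr([(186,228),(574,190),(567,105),(208,483),(128,487)],240,160,8)),
 (S,[(-80,0,k),(-80,22,k),(0,0,k),(0,-120,k),(22,-120,k)],cr([(138,152),(163,108),(398,208),(275,432),(353,440)],360,205,10)),[670,200,0.1])
k=75
# top image: right=-y, up=+x
run("box",(T,[(32,55,k),(32,-55,k),(-32,-55,k),(-32,55,k)],cr([(46,257),(319,159),(375,318),(100,414)],370,225,6)),
 (S,[(-32,55,k),(32,55,k),(32,-55,k),(-32,-55,k),(-32,-55,0),(32,-55,0)],cr([(282,60),(408,70),(346,197),(212,187),(228,312),(355,325)],205,225,5)),[480,-150,.3])
k=12
run("lid",(T,[(29.5,52.5,k),(29.5,-52.5,k),(-29.5,-52.5,k),(-29.5,52.5,k)],cr([(455,72),(707,106),(690,255),(432,217)],370,225,6)),
 (S,[(-29.5,52.5,k),(29.5,52.5,k),(-29.5,-52.5,k)],cr([(235,373),(327,425),(58,497)],205,225,5)),[520,-300,-.1])
E
```

```text
stop top [6.66356e+02 2.02628e+02 1.24000e-01] 1.23 0.55
stop scene [6.72636e+02 1.99973e+02 1.34000e-01] 0.95 0.5
stop both [6.68650e+02 2.02759e+02 1.33000e-01] 1.86 0.96
box top [ 4.70873e+02 -1.39149e+02  3.65000e-01] 0.6 0.37
box scene [ 4.75019e+02 -1.39200e+02  3.68000e-01] 0.53 0.29
box both [ 4.72894e+02 -1.38663e+02  3.71000e-01] 1.0 0.63
lid top [ 5.24457e+02 -2.99525e+02 -1.13000e-01] 0.74 0.43
lid scene [ 5.28275e+02 -2.99892e+02 -1.26000e-01] 0.4 0.3
lid both [ 5.26042e+02 -2.99265e+02 -1.23000e-01] 1.1 0.65
```

```bash
cat > tgt.py <<'E'
from h import *
import sys
from cell import ctrl
def rel(x,y,z,yaw):
    s=ctrl.read_state(); M0=R.from_euler("xyz",s["tool_rot"]); M1=R.from_euler("xyz",[np.pi,0,yaw])
    d=M0.inv().apply(np.array([x,y,z])-s["eef_pos"])/1000; r=(M0.inv()*M1).as_rotvec()
    print("t",s["clock"],"pos",np.round(s["eef_pos"],1),"rot",np.round(s["tool_rot"],3),"F",np.round(s["force"],1),"w",round(s["width"],1))
    print("REL",np.round(d,4),np.round(r,3))
if __name__=="__main__": rel(*map(float,sys.argv[1:5]))
E
python3 tgt.py 526 -299.5 120 -0.122
```

```text
t 2.2 pos [ 221.5 -611.1  231.3] rot [ 3.142 -0.    -1.223] F [ 0.1  0.1 -0.2] w 85.3
REL [-0.1892 -0.3924  0.1113] [ 0.    -0.    -1.101]
```

Call:
move_arm --moves '[[[-0.02, -0.04, 0.01, 0, 0, -0.12], [-0.04, -0.08, 0.02, 0, 0, -0.24], [-0.06, -0.125, 0.035, 0, 0, -0.37], [-0.08, -0.17, 0.05, 0, 0, -0.5], [-0.1, -0.215, 0.065, 0, 0, -0.63], [-0.12, -0.26, 0.08, 0, 0, -0.76], [-0.145, -0.305, 0.09, 0, 0, -0.89], [-0.165, -0.345, 0.1, 0, 0, -1.0], [-0.18, -0.375, 0.108, 0, 0, -1.07], [-0.1892, -0.3924, 0.1113, 0, 0, -1.101], [-0.1892, -0.3924, 0.1113, 0, 0, -1.101], [-0.1892, -0.3924, 0.1113, 0, 0, -1.101], [-0.1892, -0.3924, 0.1113, 0, 0, -1.101]]]' --jaw 1

```text
clock: 3.82
eef_pos: [524.8, -301.4, 120.3]
tool_rot: [3.14, 0.0, -0.125]
force: [-0.7, 0.7, -0.4]
width: 85.2
```

```bash
python3 tgt.py 526 -299.5 120 -0.122; python3 - <<'E'
import cv2
from h import *
from cell import get_image
for n in("top","scene"):
    d=get_image(n);c=cam(d);im=d["color"].copy()
    p=proj(c,[[526,-299.5,120],[526,-299.5,0],[526,-299.5,200]])
    x,y=(p[0]-[60,50]).astype(int); x=max(0,x);y=max(0,y)
    cr=cv2.resize(im[y:y+110,x:x+120],None,fx=5,fy=5,interpolation=cv2.INTER_CUBIC)
    for q in p: cv2.circle(cr,tuple(int(v) for v in ((q-[x,y]+.5)*5-.5)),4,(0,0,255),1)
    cv2.imwrite(f"pics/{n}1.png",cr); print(n,p,x,y)
E
```

```text
t 3.825 pos [ 524.8 -301.4  120.3] rot [ 3.14   0.    -0.125] F [-0.7  0.7 -0.4] w 85.2
REL [ 0.0009 -0.002   0.0003] [ 0.001  0.    -0.003]
top [[481.08751024 250.16631763]
 [463.21717681 251.11944896]
 [495.64221128 249.38711531]] 421 200
scene [[236.93288207 277.32756387]
 [243.44581275 320.38923287]
 [232.04523191 245.24597745]] 176 227
```

View pics/top1.png

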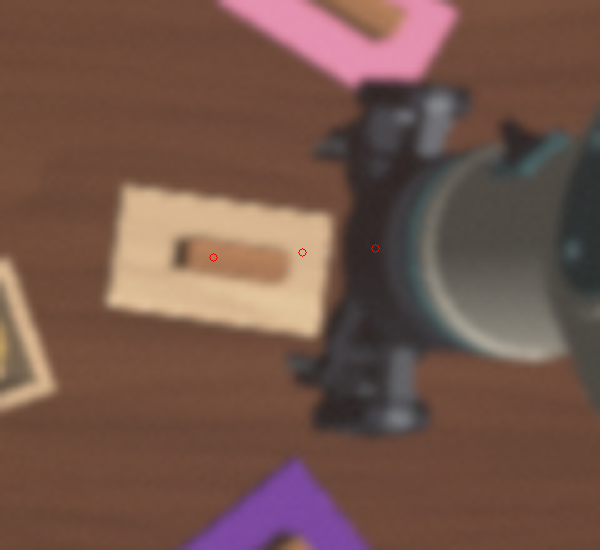

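View pics/scene1.png

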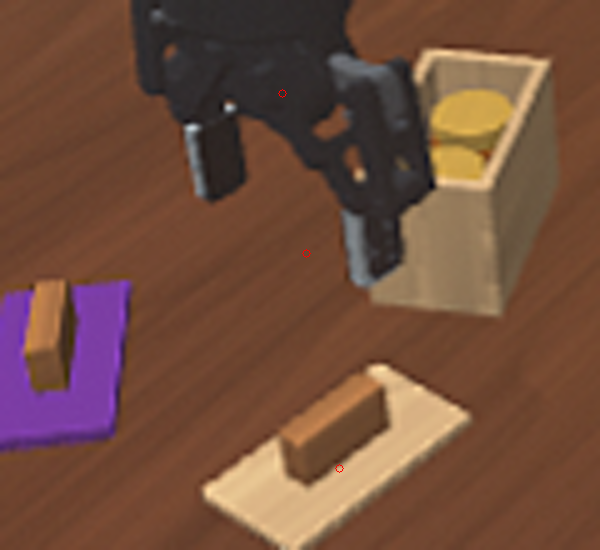

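```bash
python3 tgt.py 526 -299.5 17 -0.122
```

```text
t 3.925 pos [ 525.3 -300.8  120.3] rot [ 3.141 -0.    -0.124] F [-0.8 -0.1  0.3] w 85.4
REL [ 0.0006 -0.0014  0.1033] [ 0.001 -0.    -0.002]
```

Call:
move_arm --moves '[[[0, 0, 0.03, 0, 0, 0], [0, 0, 0.06, 0, 0, 0], [0, 0, 0.085, 0, 0, 0], [0, 0, 0.098, 0, 0, 0], [0, 0, 0.103, 0, 0, 0], [0, 0, 0.103, 0, 0, 0], [0, 0, 0.103, 0, 0, 0], [0, 0, 0.103, 0, 0, 0]]]' --jaw 1

```text
clock: 4.92
eef_pos: [526.5, -299.7, 17.8]
tool_rot: [3.141, -0.001, -0.122]
force: [0.4, 0.3, -0.7]
width: 85.3
```

Call:
move_arm --moves '[[[0, 0, 0, 0, 0, 0], [0, 0, 0, 0, 0, 0], [0, 0, 0, 0, 0, 0], [0, 0, 0, 0, 0, 0], [0, 0, 0, 0, 0, 0], [0, 0, 0, 0, 0, 0], [0, 0, 0, 0, 0, 0], [0, 0, 0, 0, 0, 0], [0, 0, 0, 0, 0, 0], [0, 0, 0, 0, 0, 0]]]' --jaw 0

```text
clock: 6.18
eef_pos: [526.2, -299.6, 17.2]
tool_rot: [3.141, -0.0, -0.122]
force: [-0.5, -0.6, 4.6]
width: 14.8
```

Call:
move_arm --moves '[[[0, 0, -0.015, 0, 0, 0], [0, 0, -0.045, 0, 0, 0], [0, 0, -0.085, 0, 0, 0], [0, 0, -0.115, 0, 0, 0], [0, 0, -0.13, 0, 0, 0], [0, 0, -0.13, 0, 0, 0], [0, 0, -0.13, 0, 0, 0]]]' --jaw 0

```text
clock: 7.05
eef_pos: [525.0, -299.2, 145.8]
tool_rot: [-3.141, 0.002, -0.122]
force: [-0.4, 0.7, -1.1]
width: 14.8
```

```bash
python3 tgt.py 473 -139 147 0.368
```

```text
t 7.05 pos [ 525.  -299.2  145.8] rot [-3.141e+00  2.000e-03 -1.220e-01] F [-0.4  0.7 -1.1] w 14.8
REL [-0.0712 -0.1526 -0.0009] [-0.001  0.002 -0.49 ]
```

Call:
move_arm --moves '[[[-0.015, -0.03, 0, 0, 0, -0.1], [-0.035, -0.072, 0, 0, 0, -0.23], [-0.055, -0.115, 0, 0, 0, -0.36], [-0.067, -0.142, 0, 0, 0, -0.45], [-0.0721, -0.1529, 0, 0, 0, -0.49], [-0.0721, -0.1529, 0, 0, 0, -0.49], [-0.0721, -0.1529, 0, 0, 0, -0.49], [-0.0721, -0.1529, 0, 0, 0, -0.49], [-0.0721, -0.1529, 0, 0, 0, -0.49]]]' --jaw 0

```text
clock: 8.18
eef_pos: [473.2, -139.6, 146.9]
tool_rot: [3.141, -0.0, 0.367]
force: [0.0, -0.0, -0.4]
width: 14.6
```

```bash
cat > look.py <<'E'
import cv2,sys
from h import *
from cell import get_image
tag=sys.argv[1]; P=np.array([float(v) for v in sys.argv[2:5]])
for n in("top","scene"):
    d=get_image(n);c=cam(d);im=d["color"]
    x,y=np.maximum((proj(c,P)[0]-[60,55]).astype(int),0)
    cv2.imwrite(f"pics/{n}{tag}.png",cv2.resize(im[y:y+110,x:x+120],None,fx=5,fy=5,interpolation=cv2.INTER_CUBIC)); print(n,x,y)
E
python3 look.py 2 473 -139 110; python3 tgt.py 473 -139 147 0.368
```

```text
top 347 216
scene 205 182
t 8.275 pos [ 473.1 -139.3  147. ] rot [ 3.141 -0.     0.367] F [ 0.3 -0.4 -1.5] w 14.3
REL [ 0.     -0.0004 -0.    ] [ 0.    -0.    -0.001]
```

View pics/top2.png

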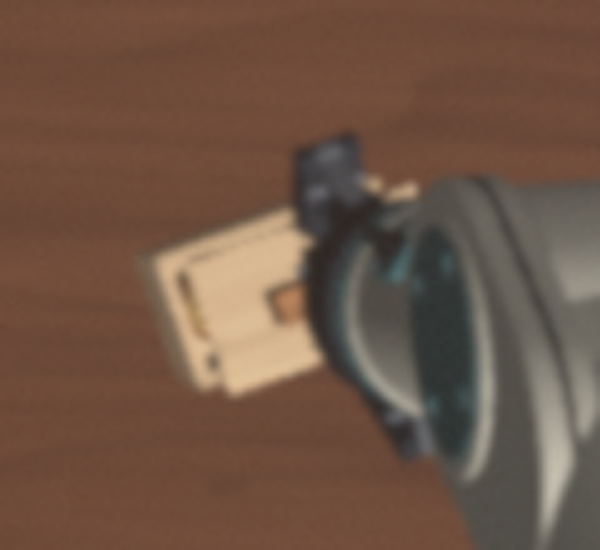

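View pics/scene2.png

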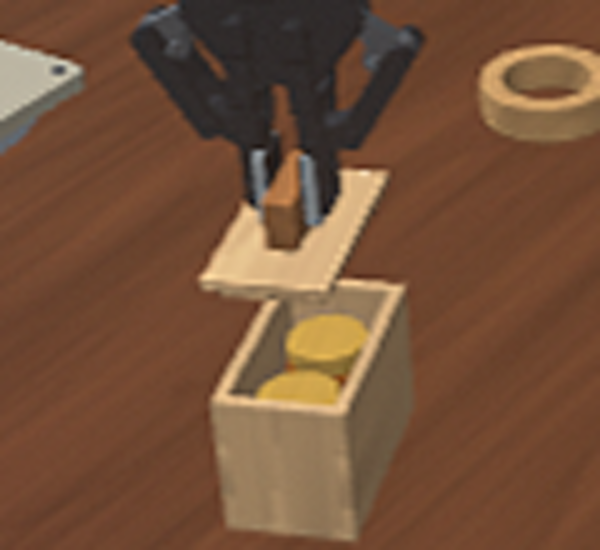

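```bash
python3 - <<'E'
from fit import *
from cell import get_image
T=cam(get_image("top"));S=cam(get_image("scene"))
k=141.8;a,b=29.5,52.5
A=(T,[(a,b,k),(-a,b,k),(a,-b,k)],cr([(183,268),(230,397),(417,185)],347,216,5))
B=(S,[(a,b,k),(a,-b,k),(-a,-b,k)],cr([(390,172),(328,290),(202,278)],205,182,5))
for nm,o in(("top",[A]),("topnofar",[(T,A[1][:2],A[2][:2])]),("scene",[B]),("both",[A,B])):
    p,r=fit(o,[473,-139,.37]); print(nm,np.round(p,3),np.round(r,2))
# box again, in these crops
k=75
B=(S,[(-32,55,k),(32,55,k),(32,-55,k),(-32,-55,k),(-32,-55,0),(32,-55,0)],cr([(282,278),(408,287),(346,413),(212,404),(228,528),(356,541)],205,182,5))
p,r=fit([B],[473,-139,.37]); print("box scene",np.round(p,3),np.round(r,2))
A=(T,[(32,55,k),(-32,55,k)],cr([(152,258),(195,388)],347,216,5))
p,r=fit([A],[473,-139,.37]); print("box top",np.round(p,3),np.round(r,2))
E
```

```text
top [ 4.69802e+02 -1.39922e+02  3.64000e-01] [ 0.42 -0.24  0.17 -0.07 -0.68  0.32]
topnofar [ 4.69990e+02 -1.39085e+02  3.75000e-01] [-0.01 -0.04  0.01  0.04]
scene [ 4.74810e+02 -1.39701e+02  3.67000e-01] [ 0.08 -0.23  0.07  0.08 -0.15  0.09]
both [ 4.71664e+02 -1.39266e+02  3.80000e-01] [ 0.07 -0.67  0.22 -0.65 -1.3  -0.84 -1.11 -0.75 -0.59 -0.47 -0.87 -0.27]
box scene [ 4.75824e+02 -1.40160e+02  3.69000e-01] [ 0.1  -0.82 -0.29 -0.33 -0.13  0.65 -0.08 -0.25  0.1   0.15  0.3   0.37]
box top [ 4.70040e+02 -1.37426e+02  3.45000e-01] [-0.08 -0.24  0.08  0.23]
```

The lid in hand and the box agree to within 1 mm in each camera, so I'm shifting +0.6 mm in x and lowering.

Call:
move_arm --moves '[[[0.0006, 0.0002, 0.015, 0, 0, 0], [0.0006, 0.0002, 0.035, 0, 0, 0], [0.0006, 0.0002, 0.048, 0, 0, 0], [0.0006, 0.0002, 0.052, 0, 0, 0], [0.0006, 0.0002, 0.055, 0, 0, 0], [0.0006, 0.0002, 0.058, 0, 0, 0], [0.0006, 0.0002, 0.06, 0, 0, 0], [0.0006, 0.0002, 0.06, 0, 0, 0], [0.0006, 0.0002, 0.06, 0, 0, 0]]]' --jaw 0

```text
clock: 9.5
eef_pos: [473.8, -139.0, 87.2]
tool_rot: [3.141, -0.0, 0.368]
force: [-1.0, -0.8, -0.7]
width: 15.1
```

```bash
python3 look.py 3 473 -139 80; python3 tgt.py 473 -139 86 0.368
```

```text
top 345 216
scene 206 192
t 9.6 pos [ 473.8 -138.9   87.2] rot [ 3.141 -0.     0.368] F [ 0.1  0.1 -0.7] w 14.9
REL [-0.0008 -0.0002  0.0012] [ 0. -0. -0.]
```

View pics/scene3.png

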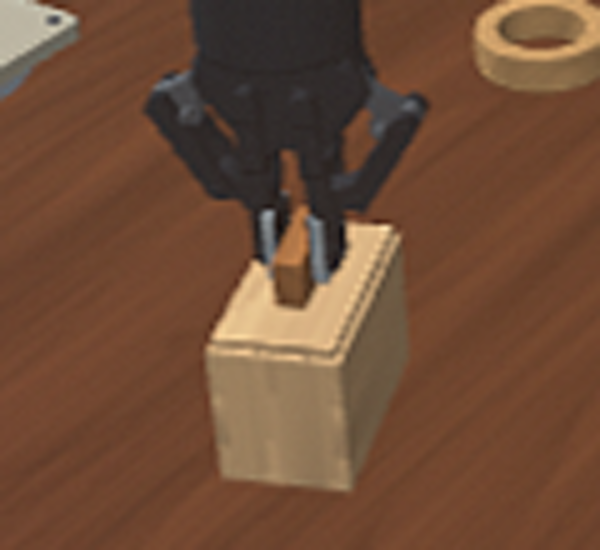

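Call:
move_arm --moves '[[[0, 0, 0.001, 0, 0, 0], [0, 0, 0.0015, 0, 0, 0], [0, 0, 0.0015, 0, 0, 0], [0, 0, 0.0015, 0, 0, 0]]]' --jaw 0

```text
clock: 10.1
eef_pos: [473.8, -139.0, 86.1]
tool_rot: [3.141, -0.0, 0.368]
force: [-0.3, 0.1, 6.3]
width: 14.5
```

Call:
move_arm --moves '[[[0, 0, 0, 0, 0, 0], [0, 0, 0, 0, 0, 0], [0, 0, 0, 0, 0, 0], [0, 0, 0, 0, 0, 0], [0, 0, -0.01, 0, 0, 0], [0, 0, -0.02, 0, 0, 0], [0, 0, -0.03, 0, 0, 0], [0, 0, -0.03, 0, 0, 0]]]' --jaw 1

```text
clock: 11.1
eef_pos: [474.4, -139.1, 116.6]
tool_rot: [3.14, -0.002, 0.368]
force: [-0.4, 0.3, -0.0]
width: 85.3
```

```bash
python3 look.py 4 473 -139 80; python3 tgt.py 473 -139 86 0.368
```

```text
top 345 216
scene 206 192
t 11.2 pos [ 473.7 -139.   115.7] rot [ 3.141 -0.     0.368] F [-0.5  0.7  0.9] w 85.9
REL [-0.0006 -0.0003  0.0297] [ 0. -0. -0.]
```

View pics/scene4.png

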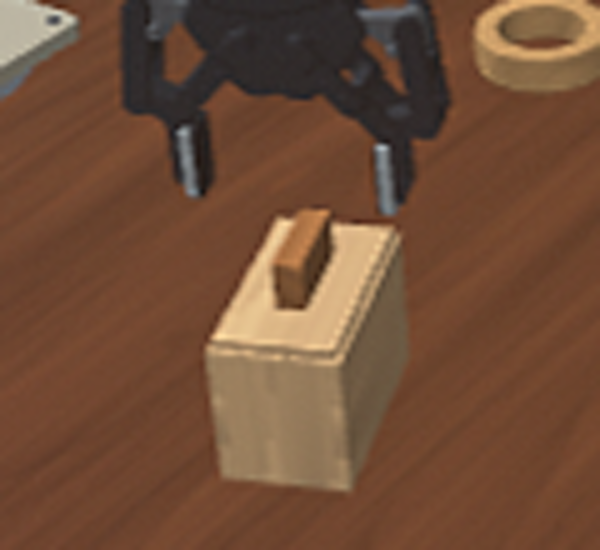

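View pics/top4.png

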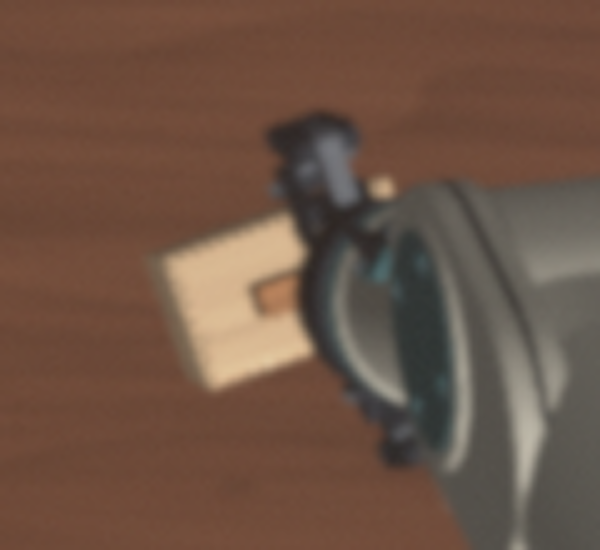

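The lid is seated evenly in both views. Next the open jaws go down to straddle the box.

Call:
move_arm --moves '[[[0, 0, 0.02, 0, 0, 0], [0, 0, 0.04, 0, 0, 0], [0, 0, 0.055, 0, 0, 0], [0, 0, 0.065, 0, 0, 0], [0, 0, 0.07, 0, 0, 0], [0, 0, 0.072, 0, 0, 0], [0, 0, 0.072, 0, 0, 0], [0, 0, 0.072, 0, 0, 0]]]' --jaw 1

```text
clock: 12.2
eef_pos: [474.0, -139.0, 43.9]
tool_rot: [3.141, -0.001, 0.368]
force: [-0.2, -0.8, 0.7]
width: 85.0
```

Call:
move_arm --moves '[[[0, 0, 0, 0, 0, 0], [0, 0, 0, 0, 0, 0], [0, 0, 0, 0, 0, 0], [0, 0, 0, 0, 0, 0], [0, 0, 0, 0, 0, 0], [0, 0, 0, 0, 0, 0]]]' --jaw 0

```text
clock: 12.95
eef_pos: [473.8, -139.1, 44.0]
tool_rot: [3.141, -0.0, 0.368]
force: [-0.7, -0.1, 5.5]
width: 63.1
```

```bash
python3 look.py 5 473 -139 80; python3 tgt.py 473 -139 42 0.368
```

```text
top 345 216
scene 206 192
t 13.05 pos [ 473.8 -139.1   44. ] rot [ 3.141 -0.     0.368] F [-0.1  0.3  5.1] w 63.2
REL [-0.0007 -0.0003  0.002 ] [ 0.001 -0.    -0.   ]
```

View pics/scene5.png

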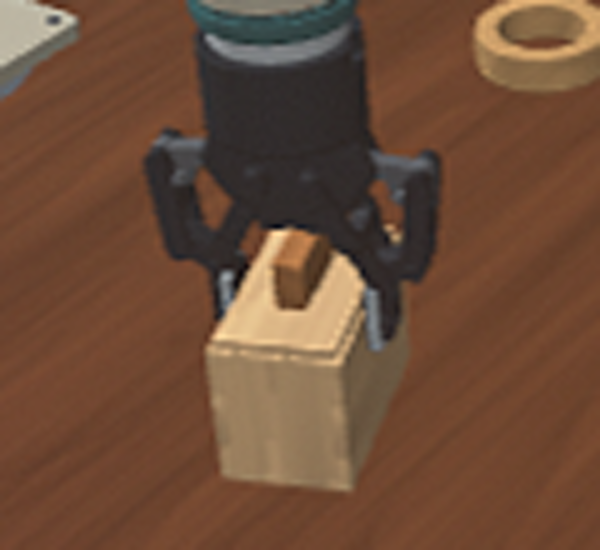

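Call:
move_arm --moves '[[[0, 0, -0.002, 0, 0, 0], [0.005, -0.004, -0.003, 0, 0, 0.005], [0.02, -0.016, -0.003, 0, 0, 0.02], [0.045, -0.035, -0.003, 0, 0, 0.045], [0.075, -0.059, -0.003, 0, 0, 0.075], [0.105, -0.082, -0.003, 0, 0, 0.105], [0.135, -0.106, -0.003, 0, 0, 0.135], [0.165, -0.129, -0.003, 0, 0, 0.165], [0.195, -0.153, -0.003, 0, 0, 0.195], [0.217, -0.17, -0.003, 0, 0, 0.217], [0.23, -0.18, -0.003, 0, 0, 0.23], [0.2377, -0.1862, -0.003, 0, 0, 0.238], [0.2377, -0.1862, -0.003, 0, 0, 0.238], [0.2377, -0.1862, -0.003, 0, 0, 0.238], [0.2377, -0.1862, -0.001, 0, 0, 0.238], [0.2377, -0.1862, 0, 0, 0, 0.238], [0.2377, -0.1862, 0, 0, 0, 0.238]]]' --jaw 0

```text
clock: 15.18
eef_pos: [628.7, 119.6, 44.2]
tool_rot: [3.141, -0.001, 0.129]
force: [-1.1, -1.7, 0.5]
width: 62.7
```

```bash
python3 look.py 6 640 130 60; python3 tgt.py 628.6 120.2 44 0.13
```

```text
top 230 141
scene 318 167
t 15.275 pos [628.8 119.7  44.1] rot [ 3.141e+00 -1.000e-03  1.300e-01] F [-1.7 -1.1  1.8] w 62.9
REL [-0.0001 -0.0005  0.0001] [ 0.001 -0.001 -0.   ]
```

View pics/scene6.png

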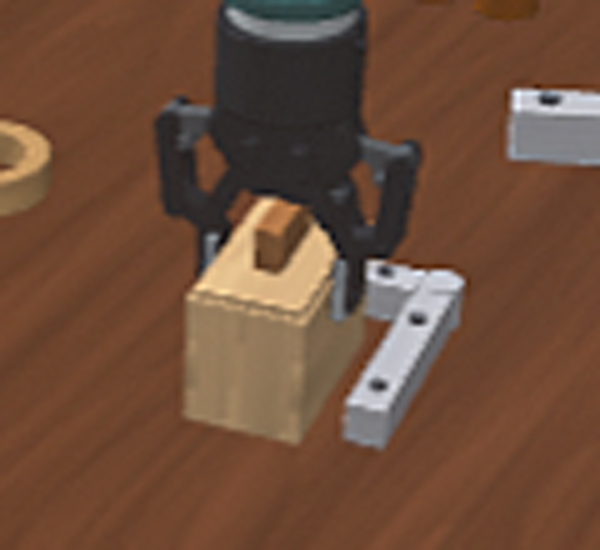

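View pics/top6.png

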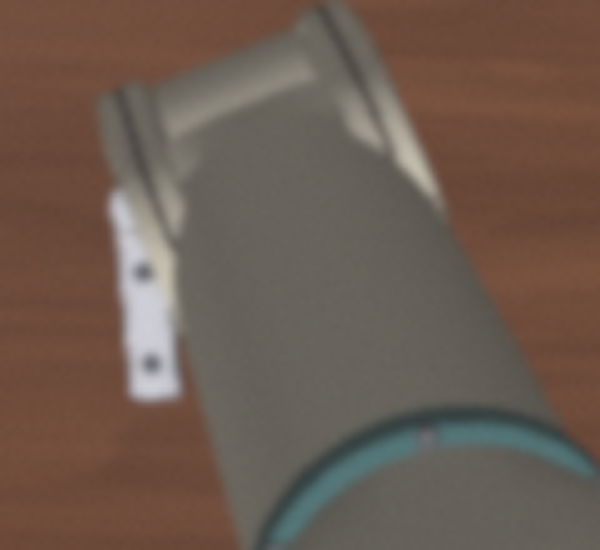

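Call:
move_arm --moves '[[[0.005, -0.005, 0, 0, 0, 0], [0.01, -0.01, 0, 0, 0, 0], [0.013, -0.013, 0, 0, 0, 0], [0.016, -0.016, 0, 0, 0, 0], [0.016, -0.016, 0, 0, 0, 0], [0.016, -0.016, 0, 0, 0, 0], [0.016, -0.016, 0, 0, 0, 0]]]' --jaw 0

```text
clock: 16.15
eef_pos: [643.2, 139.1, 44.2]
tool_rot: [-3.141, -0.002, 0.131]
force: [-0.6, -2.8, 4.5]
width: 63.1
```

Call:
move_arm --moves '[[[0.001, 0, 0, 0, 0, 0], [0.002, 0, 0, 0, 0, 0], [0.003, 0, 0, 0, 0, 0], [0.004, 0, 0, 0, 0, 0], [0.004, 0, 0, 0, 0, 0], [0.004, 0, 0, 0, 0, 0]]]' --jaw 0

```text
clock: 16.9
eef_pos: [645.7, 139.9, 44.2]
tool_rot: [-3.141, 0.001, 0.131]
force: [-5.1, -1.1, 7.6]
width: 63.0
```

```bash
python3 look.py 7 640 130 60; python3 tgt.py 645.8 142.6 44 0.13
```

```text
top 230 141
scene 318 167
t 17.0 pos [645.7 139.9  44.1] rot [-3.141e+00  1.000e-03  1.310e-01] F [-4.  -1.8  8.5] w 63.0
REL [ 0.0005 -0.0027  0.0001] [-0.001  0.001  0.001]
```

View pics/scene7.png

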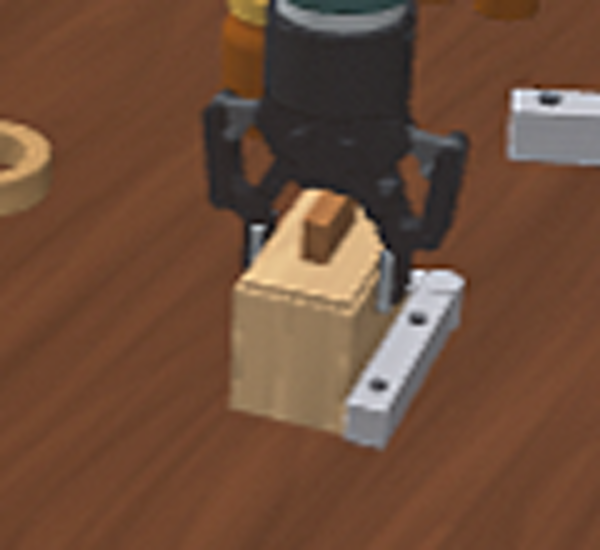

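Call:
move_arm --moves '[[[0.001, 0, 0, 0, 0, 0], [0.002, 0, 0, 0, 0, 0], [0.003, 0, 0, 0, 0, 0], [0.004, 0, 0, 0, 0, 0], [0.004, 0, 0, 0, 0, 0], [0.004, 0, 0, 0, 0, 0]]]' --jaw 0

```text
clock: 17.75
eef_pos: [647.0, 140.2, 44.3]
tool_rot: [-3.141, 0.006, 0.13]
force: [-10.2, -1.2, 14.1]
width: 62.8
```

Call:
move_arm --moves '[[[0, -0.001, 0, 0, 0, 0], [0, -0.002, 0, 0, 0, 0], [0, -0.003, 0, 0, 0, 0], [0, -0.004, 0, 0, 0, 0], [0, -0.004, 0, 0, 0, 0], [0, -0.004, 0, 0, 0, 0]]]' --jaw 0

```text
clock: 18.5
eef_pos: [647.0, 140.3, 44.3]
tool_rot: [3.138, 0.006, 0.129]
force: [-9.7, -7.9, 14.4]
width: 63.0
```

Call:
move_arm --moves '[[[-0.001, 0, -0.001, 0, 0, 0], [-0.001, -0.001, -0.001, 0, 0, 0], [-0.001, -0.002, -0.001, 0, 0, 0], [-0.001, -0.003, -0.001, 0, 0, 0], [-0.001, -0.004, -0.001, 0, 0, 0], [-0.001, -0.004, -0.001, 0, 0, 0], [-0.001, -0.004, -0.001, 0, 0, 0]]]' --jaw 0

```text
clock: 19.38
eef_pos: [646.5, 144.2, 44.3]
tool_rot: [3.138, 0.005, 0.129]
force: [-5.1, -7.0, 7.1]
width: 63.0
```

```bash
python3 look.py 8 640 130 60; python3 tgt.py 645.8 142.6 44 0.13
```

```text
top 230 141
scene 318 167
t 19.475 pos [646.5 144.2  44.3] rot [3.138 0.005 0.129] F [-6.2 -7.4  5.5] w 63.2
REL [-0.0009  0.0015  0.0003] [ 0.004  0.005 -0.001]
```

View pics/scene8.png

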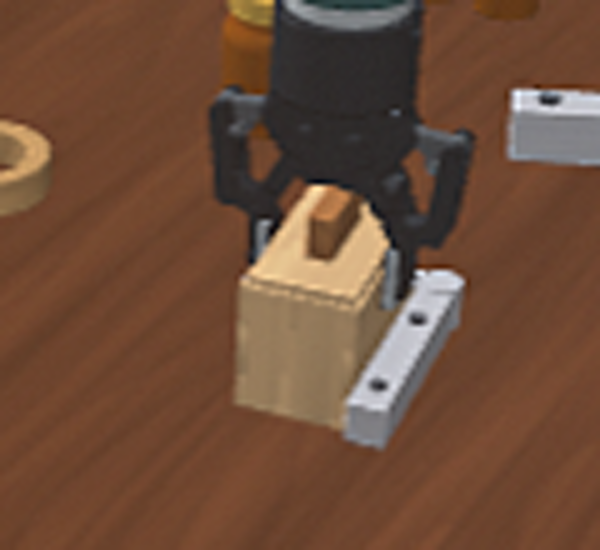

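```bash
python3 - <<'E'
from fit import *
from cell import get_image
S=cam(get_image("scene"))
k=75
B=(S,[(-32,-55,k),(-32,-55,0),(32,-55,k)],cr([(240,281),(237,405),(358,303)],318,167,5))
p,r=fit([B],[646,140,.13]); print("box",np.round(p,3),np.round(r,2))
k=25
F=(S,[(0,-120,k),(22,-120,k),(22,-120,0)],cr([(345,402),(385,408),(380,445)],318,167,5))
p2,r=fit([F],[670,200,.13]); print("stop",np.round(p2,3),np.round(r,2))
for st in(p2,[672.6,200,.134]):
    c,s=np.cos(st[2]),np.sin(st[2]); d=p[:2]-st[:2]; print(c*d[0]+s*d[1],-s*d[0]+c*d[1])
E
```

```text
box [6.41899e+02 1.47472e+02 2.05000e-01] [-0.08  0.38 -0.32 -0.65  0.4   0.18]
stop [6.50926e+02 1.97895e+02 2.96000e-01] [-0.45 -0.12  0.03 -0.18  0.42  0.29]
-23.329895741611725 -45.60363085965356
-37.44384870051946 -47.9558911960375
```

Call:
move_arm --moves '[[[0, -0.001, 0, 0, 0, 0], [0, -0.002, 0, 0, 0, 0], [0, -0.003, 0, 0, 0, 0], [0, -0.004, 0, 0, 0, 0], [0, -0.004, 0, 0, 0, 0], [0, -0.004, 0, 0, 0, 0]]]' --jaw 0

```text
clock: 20.27
eef_pos: [646.4, 144.7, 44.4]
tool_rot: [3.134, 0.005, 0.128]
force: [-5.8, -12.2, 8.2]
width: 63.6
```

Call:
move_arm --moves '[[[0.001, 0, 0, 0, 0, 0], [0.002, -0.001, 0, 0, 0, 0], [0.003, -0.001, -0.0005, 0, 0, 0], [0.004, -0.001, -0.0005, 0, 0, 0], [0.004, -0.001, -0.0005, 0, 0, 0], [0.004, -0.001, -0.0005, 0, 0, 0], [0.004, -0.001, -0.0005, 0, 0, 0]]]' --jaw 0

```text
clock: 21.15
eef_pos: [646.6, 144.8, 44.6]
tool_rot: [3.132, 0.013, 0.128]
force: [-12.4, -15.7, 14.2]
width: 62.8
```

```bash
python3 tgt.py 645.8 142.6 44 0.13; python3 - <<'E'
import cv2
from h import *
from cell import get_image
d=get_image("scene");c=cam(d);im=d["color"]
x,y=318,190
cv2.imwrite("pics/scene9.png",cv2.resize(im[y:y+75,x:x+100],None,fx=8,fy=8,interpolation=cv2.INTER_CUBIC))
d=get_image("top"); cv2.imwrite("pics/top9.png",d["color"])
E
```

```text
t 21.15 pos [646.6 144.8  44.6] rot [3.132 0.013 0.128] F [-12.4 -15.7  14.2] w 62.8
REL [-0.0011  0.002   0.0006] [ 0.01   0.013 -0.002]
```

View pics/scene9.png

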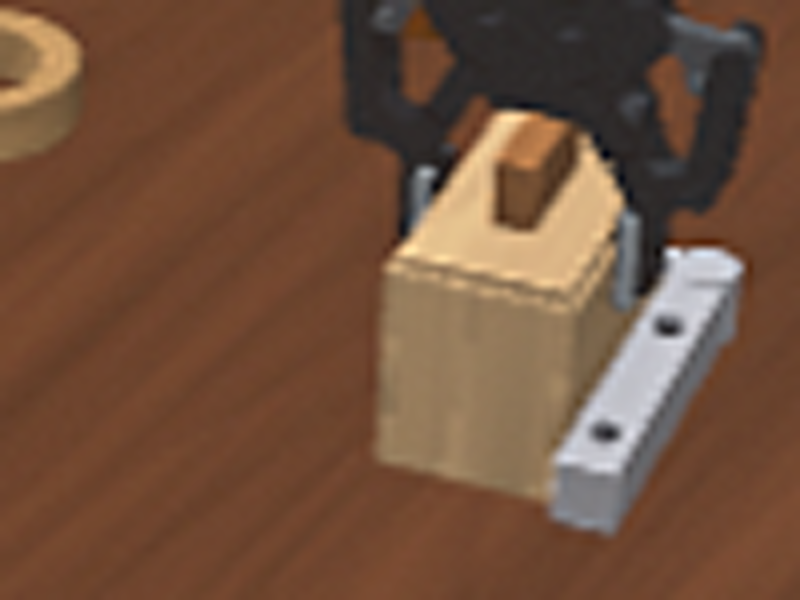

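View pics/top9.png

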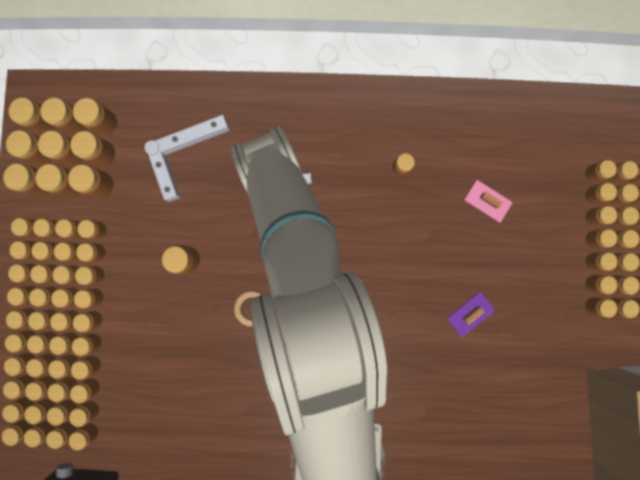

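```bash
python3 - <<'E'
import cv2
from fit import *
from cell import get_image
d=get_image("scene");c=cam(d);im=d["color"]
x,y=318,190
g=cv2.resize(im[y:y+75,x:x+100],None,fx=8,fy=8,interpolation=cv2.INTER_CUBIC)
st=[672.6,200,.134];co,s=np.cos(st[2]),np.sin(st[2])
def pr(L): 
    L=np.array(L,float); W=np.c_[co*L[:,0]-s*L[:,1]+st[0],s*L[:,0]+co*L[:,1]+st[1],L[:,2]]
    return ((proj(c,W)-[x,y]+.5)*8-.5).astype(np.int32)
for L,col in(([(-64,-110,0),(-64,-110,75),(0,-110,75),(0,-110,0),(-64,-110,0)],(0,0,255)),([(0,0,25),(0,-120,25),(22,-120,25),(22,0,25),(0,0,25)],(255,0,0)),([(-24,-80,107),(-40,-80,107),(-40,-30,107),(-24,-30,107),(-24,-80,107)],(0,255,0))):
    cv2.polylines(g,[pr(L)],False,col,1)
cv2.imwrite("pics/scene10.png",g)
E
```

```text
(no output)
```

View pics/scene10.png

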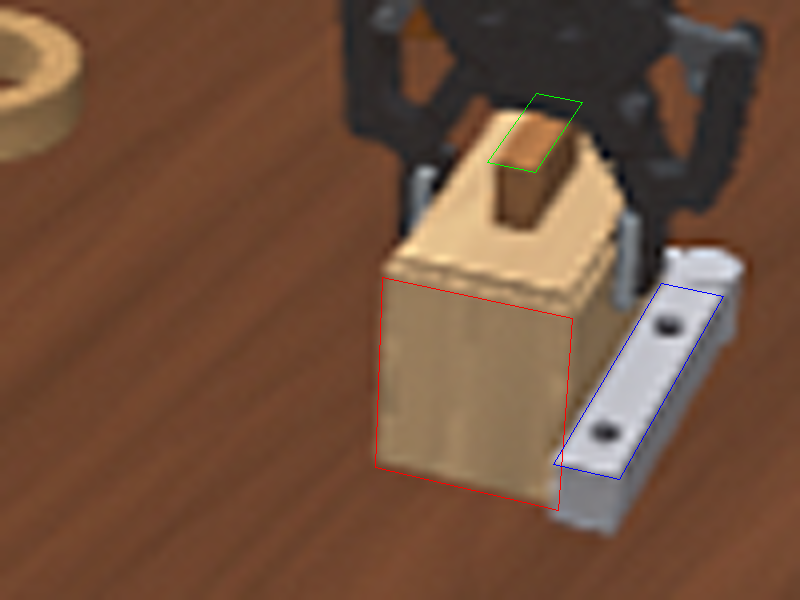

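Call:
move_arm --moves '[[[0.001, -0.001, -0.0005, 0, 0, 0], [0.0015, -0.0015, -0.0005, 0, 0, 0], [0.0015, -0.0015, -0.0005, 0, 0, 0], [0.0015, -0.0015, -0.0005, 0, 0, 0], [0.0015, -0.0015, -0.0005, 0, 0, 0], [0.0015, -0.0015, -0.0005, 0, 0, 0], [0.0015, -0.0015, -0.0005, 0, 0, 0], [0.0015, -0.0015, -0.0005, 0, 0, 0], [0.0015, -0.0015, -0.0005, 0, 0, 0], [0.0015, -0.0015, -0.0005, 0, 0, 0], [0.0015, -0.0015, -0.0005, 0, 0, 0]]]' --jaw 0

```text
clock: 22.68
eef_pos: [646.7, 144.8, 44.7]
tool_rot: [3.129, 0.016, 0.128]
force: [-14.9, -17.4, 15.7]
width: 62.9
```

```bash
python3 look.py 11 640 130 60; python3 tgt.py 645.8 142.6 44 0.13
```

```text
top 230 141
scene 318 167
t 22.775 pos [646.7 144.8  44.7] rot [3.129 0.016 0.128] F [-15.  -17.   15.2] w 62.7
REL [-0.0012  0.002   0.0007] [ 0.012  0.016 -0.002]
```

View pics/scene11.png

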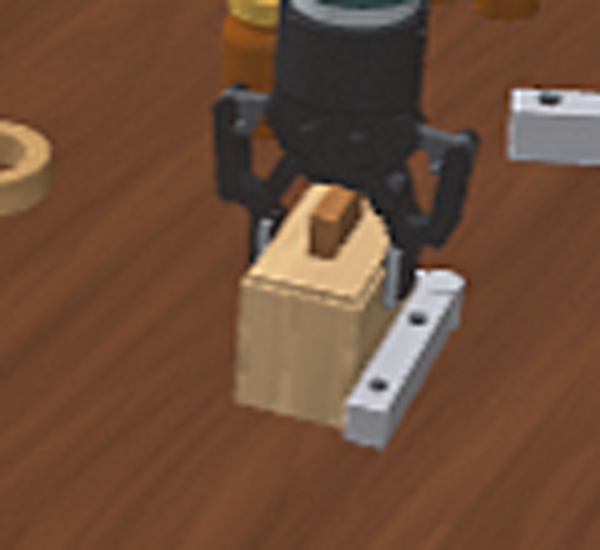

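```bash
python3 -c "
from cell import job,ctrl
print(job.finish_job()); s=ctrl.read_state(); print(s['clock'],s['eef_pos'],s['force'],s['width'])"
```

```text
the job is handed in; nothing more can be done
None
the job is handed in; nothing more can be done
```

I put the plain wooden lid on the box, gripped the closed box across its width, and carried it about 3 mm above the table to the smaller corner stop. There I pressed it against both fences and handed the job in while still holding it. No verdict is reported, so the result rests on my own checks.

- **Lid:** both camera views showed it seated evenly after release, and it still looked seated in the last picture.
- **Contact:** pushing a further 1.5 mm toward each fence moved the tool by 0.1 mm or less. The force on the tool was about 15 N along x and 17 N along y. After allowing for friction, I estimate both fences carry well over 1.5 N, but I could not measure the fence forces directly.
- **Upright:** the tool leaned about 0.02 rad from the push. The box itself looked flat in the picture.
- **Position:** the two cameras disagreed by 4 to 6 mm in x. The box stopped within about 2.5 mm of the spot I had estimated from the pictures, so I relied on touching the fences rather than on the cameras. A rough position fit from one picture, taken just before the last push, put it about 5 mm (x) and 7 mm (y) off home. I did not trust that fit, because it used only a few corners, and drawing the home outline over a later picture matched the base of the box.
- **Bystanders:** the jars and the tape roll look undisturbed in the final pictures, though the arm partly hides the tape roll from above. I did not re-measure them.
- **Time:** about 23 s of the 72 s allowed.

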